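Snap a sign clip onto a cart handlebar and butt it up to the collar

ROBOT

A 6-joint arm with a two-finger parallel gripper is mounted at the origin on the work surface. World frame = base frame: x ahead of the robot, y to its left, z up, the work surface at z = 0. Lengths are in mm, angles in rad, forces in N, time in s.
With the tool pointing down it reaches from about 250 to 800 mm from the base axis. Payload 3.9 kg.
Tool frame: the origin (TCP) lies at the very end of the fingers, on their centre line; the grasp point (between the pads) lies 19 mm behind it (env.grip_point_offset is the x of the grasp point in the tool frame, in mm); x points along the fingers, y is the direction in which the jaws open and shut, and the axes are right-handed (so a half turn about x gives the same grasp; the last joint's range is limited). The gripper opens to 85 mm and grips with 20 to 120 N. Pads are 22 mm wide; open, the fingers measure 114 mm over their backs; the gripper's body (76 mm by 85 mm) begins 54 mm behind the grasp point. The pads swing forward as they close: fully open they stand 13 mm farther back than shut.
Start: joints at [1.266, 0.26, -0.138, 1.173, 0, 1.571], TCP at [157.549, 500.793, 231.304] pointing down, gripper open.
Joint ranges: [-2.78, 2.78], [-0.83, 1.72], [-1.28, 1.37], [-1.9, 2.12], [-1.57, 1.48], [-3.14, 3.14]. Speed limits (rad/s): [2.57, 2.57, 3.14, 3.14, 3.14, 3.14].

INTERFACE

Orientations are given as a 3x3 rotation matrix whose columns are the frame's x, y, z axes.
In Python, from rig import env, optics gives the robot as it stands.
- The arm moves only by the tool servo_tool, never from a script. Its argument "series" is a list of rows, each a list of 7 numbers: the gripper command: -1 is fully open, 1 is shut, values between are in proportion, then the shift along the tool's x, y, z scaled (see below), then the turn, a rotation vector about the tool's x, y, z scaled (see below). A call has 1 to 8 rows; each row is the pose to reach, as a shift and turn from the pose commanded when the call began, along the tool's axes at that moment; what a row does not reach only later rows make up. The controller multiplies each number of a shift by 0.2 m and each number of a turn by 0.5 rad. A row lasts 1/10 s, in which the tool goes at most 50 mm and 8.59 degrees, less where a joint would pass 70% of its speed; a pose out of reach is approached as far as the arm can. A call with a number of a shift or a turn outside -1 to 1 is refused whole. A call with a gripper value outside its range is refused whole. The fingers move at their own pace and stop on an object; the grip force is fixed at half the most. Time passes only in rows, so rows that repeat a pose let the fingers close. It gives the time, the measured TCP pose, the force and the opening at its end, in the units of the state.
- env.read_state(): the state, without advancing time (a new reading comes with each control period).
- optics.get_image(name): name is "scene" or "top" or "wrist"; returns (picture, depth): 480x640x3 uint8, red, green, blue; 480x640 float32, mm along the optical axis (not along the pixel's ray), 0 where there is no reading.
- optics.camera_info(name): a dict with "camera_matrix" (3x3 intrinsics, pixels), "extrinsics" (4x4, takes a point from world to camera coordinates). Camera axes: x right, y up, looking along -z (the intrinsics and any distortion apply to the point x, -y, -z); pixel columns grow to the right and rows downward; lengths in mm; the calibration is good to about 2 mm. A picture is of the moment at which its call begins: read the wrist's pose just before it. camera_info takes no time and is no camera call; for the wrist camera it gives the pose at the moment of the call.
- env.job_done(): hands the job in, once; it reports no verdict.
The state is a dict: "time": time; "joint_pos": joint angles; "joint_velocities": joint speeds; "tau": joint torques, N m; "tool_pos": TCP position; "tool_rot": TCP orientation; "contact_force": force on the tool from outside, world axes, zero at the start; "ft_torque": the same for the moment, N m; "width": finger opening in mm.
Only numpy, scipy, OpenCV 4.12 (cv2) and the standard library are available. Lean on these libraries where they do the work, as an engineer would, in place of code of your own. Each camera call takes 0.05 s, during which the arm holds its last target.

TASK

Pick up the orange sign clip from the bench, hold it upright and push it straight down over the middle of the steel cart handlebar until both sprung arms snap past the tube and it sits fully home; then slide it gently along the bar until it butts against the red collar, and let go, leaving the sign upright. The bar gives on its soft rubber mounts: never press so hard that they bottom out, ease off as soon as the clip has snapped home, and leave the jar, wheel and green plug where they are.

Things in the scene. Friction and masses are not known exactly. Their poses are not given: they have to be found in the camera images.
- clip: Orange plastic sign clip, loose, 70 to 115 g, standing on its two arms. Origin: centre of the round seat between the arms, which lies on the tube's axis when fully home; 18.5 mm above the bench at the start. z up, y along the seat (clip is 40 mm long in y), x from arm to arm. Bridge 40 x 40 mm, from z = 12 to 18 mm, joins the arms. It may go on the bar either way round.
- clip_fin (a point): Foot of the clip's upright sign fin, 18 mm above clip's origin, axes as clip. The fin, with white card faces, is the part to grasp, pinched across x from above: 12 mm thick (x), 40 mm long (y), 36 mm high. The bridge's flat shoulders (14 mm wide) lie at this height on both sides of it; fingertips may press on them.
- clip_mouth (a point): Mouth of the clip, 18.5 mm below clip's origin, between the flared arm ends, which meet the tube first (origin about 22 mm above the axis). The lips above the flares leave a 12 mm gap and must spread over the 24 mm tube. The push rises to 12 to 17 N, depending on friction, then drops suddenly as they snap past. Once home the clip grips the tube; sliding it takes about 2 to 4 N.
- bar_mid (a point): Middle of the axis of the level steel handlebar: bare polished tube, 24 mm diameter, 360 mm long, axis 110 to 130 mm above the bench. y along the tube towards the red collar, x across, z up. Carried 165 mm each side of the middle by grey uprights, no higher than the tube, on a fixed plywood base 110 x 370 mm. The tube can only move straight down (bar).
- bar (a joint): How far the handlebar is pushed down on its soft rubber mounts, m: 0 unloaded; it springs back when let go. It sinks about 1.1 mm for each newton of push, so the snap alone takes 13 to 19 mm, and pushing only to where the bar was measured does not seat the clip. The mounts bottom out at 22 to 24 mm (20 N).
- collar: Red stop collar backed by firm rubber on the handlebar (gives 1 mm along the tube for 4 N, at most 3 mm), 40 mm diameter, 14 mm thick along the tube. Origin: its centre on the tube's axis, 100 mm from bar_mid along +y; axes as bar_mid. The clip butts against it when its origin is 27 mm from the collar's.
- tin: Bystander: amber glass jar with black lid, 60 mm diameter, 75 mm high, standing on the bench; origin at the centre of its underside.
- wheel: Bystander: small rubber caster wheel lying flat, 68 mm diameter, 26 mm high; origin at the centre of its underside.
- plug: Bystander: green plastic tube end plug standing on the bench, 33 mm diameter, 24 mm high; origin at the centre of its underside.
There are look-alikes about, which are no part of the job. Of the things shaped like the clip, the orange one is meant.

How it is judged:
By the outcome, as a careful person would: the job done as asked, in the order asked, and still so for the second after the job is handed in, with the robot touching nothing.
It also fails if it takes over 70 s, if anything falls off the work surface, if the arm or the gripper's body presses on something with over 40 N, if the wrist force passes 120 N, or if a joint passes its speed limit or range.

## Working session

There is one attempt and no reset: what is moved stays moved. The work goes in short steps, Python scripts to look and compute and a tool call to move; the robot and the scene stay as the last step left them, time stands still between calls to the robot, and variables do not carry over. Pictures are saved under pics/ and viewed, and the job is handed in when it is done.

Besides the shell and the picture viewer there is one more tool, called after ">>>" as name(argument=value, ...) on one line, values as JSON. servo_tool: Moves the arm, as the interface text tells. Its arguments: {"type":"object","properties":{"series":{"type":"array"}},"required":["series"]}

```bash
ls; mkdir -p pics; python3 - <<'E'
from rig import env, optics
import cv2, numpy as np
print(env.read_state()); print(env.grip_point_offset)
for n in ["scene","top","wrist"]:
    im,d=optics.get_image(n); cv2.imwrite(f"pics/{n}0.png",im[:,:,::-1]); np.savez(f"pics/{n}0.npz",im=im,d=d,K=optics.camera_info(n)["camera_matrix"],E=optics.camera_info(n)["extrinsics"])
    ci=optics.camera_info(n); print(n,ci)
E
```

```text
pics
{'time': 0.0, 'joint_pos': array([ 1.26600400e+00,  2.60675038e-01, -1.39410859e-01,  1.17267873e+00,
        6.79440067e-06,  1.57082546e+00]), 'joint_velocities': array([ 0.00075507, -0.00021802, -0.00046755, -0.00119466, -0.00108773,
        0.00193151]), 'tau': array([-7.91409911e-04, -4.05680609e+01,  2.53921026e+01,  1.89265958e-02,
       -2.60340576e-04,  1.39082516e-06]), 'tool_pos': array([157.33974889, 500.1415748 , 230.45379165]), 'tool_rot': array([[-5.97158639e-04,  3.00122286e-01,  9.53900549e-01],
       [-1.87554150e-03,  9.53898705e-01, -3.00122880e-01],
       [-9.99998063e-01, -1.96830104e-03, -6.73705030e-06]]), 'contact_force': array([ 0.59973241, -0.01780427,  0.6097607 ]), 'ft_torque': array([ 0.06811788, -0.0339423 , -0.02286594]), 'width': 85.69674967995729}
-18.700000000000003
scene {'camera_matrix': array([[548.79489003,   0.        , 332.78554455],
       [  0.        , 548.79489003, 242.35539657],
       [  0.        ,   0.        ,   1.        ]]), 'extrinsics': array([[ 6.26479365e-01,  7.79437225e-01,  1.10372373e-03,
        -2.93413073e+02],
  
[... 622 characters left out ...]
 [-2.11675615e-01, -6.68222835e-03,  9.77317135e-01,
        -8.97110906e+02],
       [ 0.00000000e+00,  0.00000000e+00,  0.00000000e+00,
         1.00000000e+00]])}
wrist {'camera_matrix': array([[354.46131818,   0.        , 315.09597679],
       [  0.        , 354.46131818, 236.2695007 ],
       [  0.        ,   0.        ,   1.        ]]), 'extrinsics': array([[ 3.00124874e-01,  9.53899520e-01, -8.74806655e-04,
        -5.25333394e+02],
       [-9.17217098e-01,  2.88331384e-01, -2.74914185e-01,
         3.48539836e+01],
       [-2.61988275e-01,  8.33109725e-02,  9.61468370e-01,
        -3.78055704e+02],
       [ 0.00000000e+00,  0.00000000e+00,  0.00000000e+00,
         1.00000000e+00]])}
```

View pics/scene0.png

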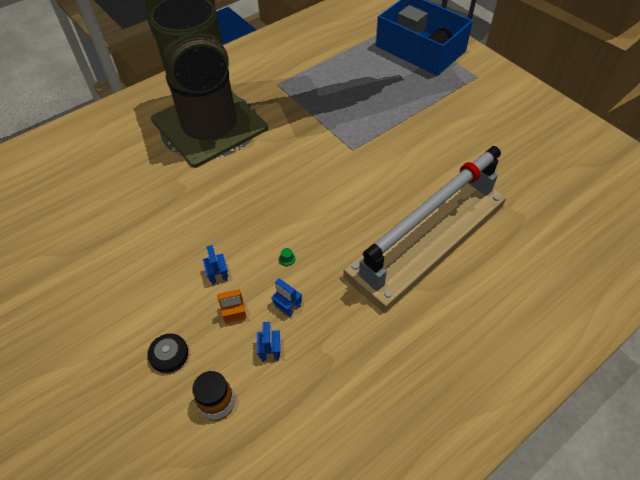

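View pics/top0.png

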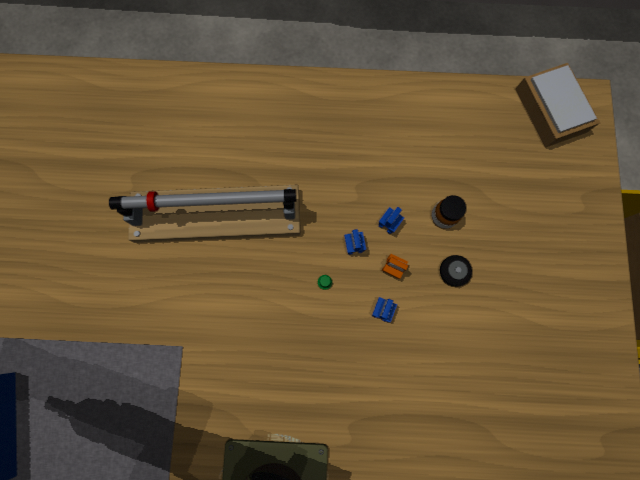

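View pics/wrist0.png

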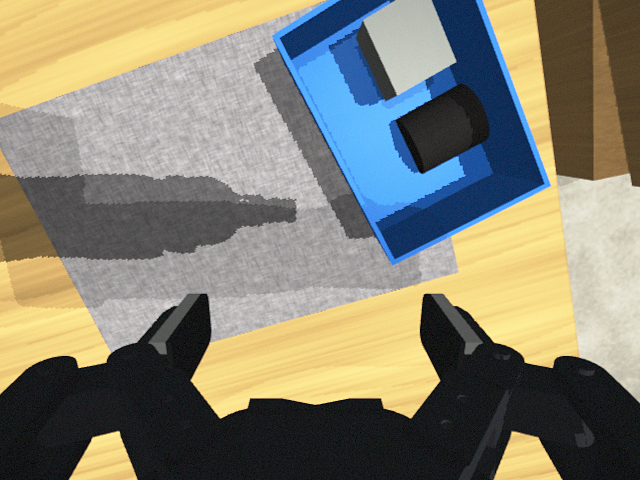

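The scene and top views show one orange clip, at top (396,267) and scene (231,305). The look-alikes are three blue clips, at top (391,220), (355,242) and (384,310). The bar, with its red collar on the left in the top view, runs from (120,202) to (290,197). I'll check the orange one in a crop.

```bash
python3 - <<'E'
import cv2, numpy as np
a=cv2.imread("pics/scene0.png")[235:375,140:320]; b=cv2.imread("pics/top0.png")[190:330,330:480]
a=cv2.resize(a,None,fx=2.2*2,fy=2.2*2,interpolation=cv2.INTER_CUBIC)[:,:]; b=cv2.resize(b,None,fx=4.4,fy=4.4,interpolation=cv2.INTER_CUBIC)
c=cv2.resize(np.hstack([a,b]),(800,340)); cv2.imwrite("pics/crop0.png",c)
im=cv2.imread("pics/scene0.png")[130:310,330:520]; im2=cv2.imread("pics/top0.png")[170:260,100:310]
cv2.imwrite("pics/crop1.png",np.hstack([cv2.resize(im,(400,379)),cv2.resize(im2,(400,379))]))
cv2.imwrite("pics/crop2.png",cv2.resize(cv2.imread("pics/scene0.png")[280:330,205:260],(660,600),interpolation=cv2.INTER_CUBIC))
E
```

```text
(no output)
```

View pics/crop0.png

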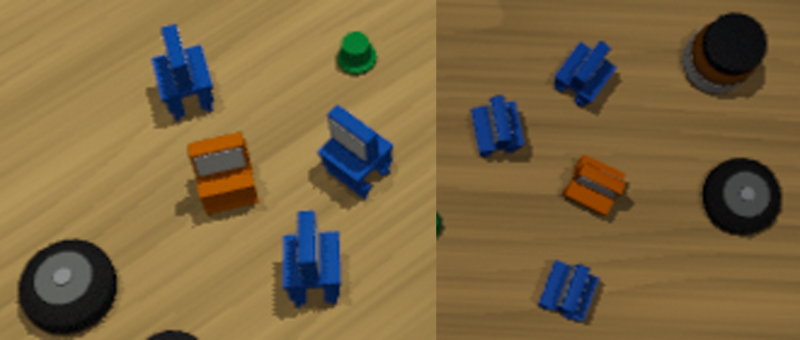

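View pics/crop2.png

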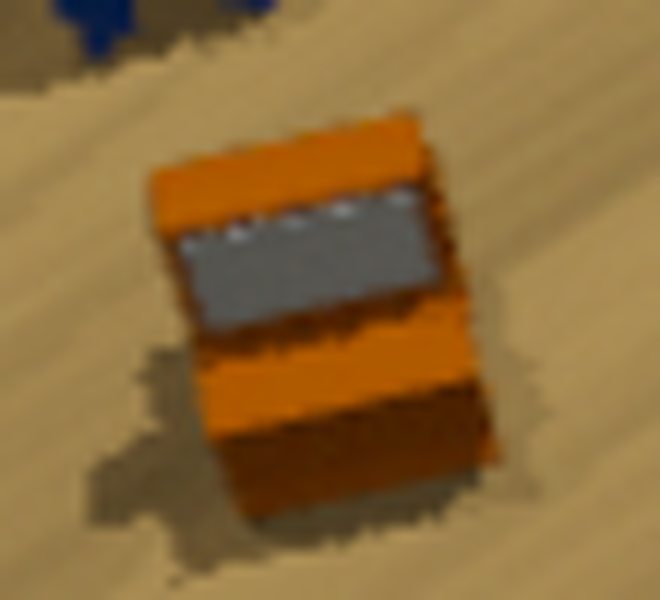

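View pics/crop1.png

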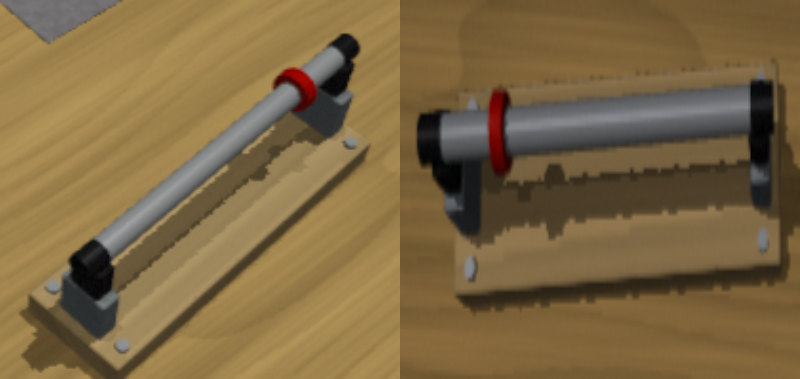

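```bash
cat > h.py <<'E'
import numpy as np, cv2
def load(n):
    z=np.load(n); return z["im"],z["d"],z["K"],z["E"]
def unproj(u,v,d,K,E):
    u=np.asarray(u,float);v=np.asarray(v,float)
    x=(u-K[0,2])/K[0,0]*d; y=(v-K[1,2])/K[1,1]*d
    c=np.stack([x,-y,-d],-1); R=E[:3,:3];t=E[:3,3]
    return (c-t)@R
def ray(u,v,z,K,E):
    c=np.array([(u-K[0,2])/K[0,0],-(v-K[1,2])/K[1,1],-1.]);R=E[:3,:3];o=-R.T@E[:3,3];w=R.T@c
    return o+w*(z-o[2])/w[2]
def hsv(im): return cv2.cvtColor(im,cv2.COLOR_RGB2HSV)
def pts(mask,d,K,E):
    v,u=np.nonzero(mask&(d>0)); return unproj(u,v,d[v,u],K,E),u,v
E
python3 - <<'E'
from h import *
for n in ["scene","top"]:
    im,d,K,E=load(f"pics/{n}0.npz"); h=hsv(im).astype(int)
    box=np.zeros(d.shape,bool)
    if n=="scene": box[280:330,205:260]=1
    else: box[245:290,370:425]=1
    m=box&(h[...,0]<16)&(h[...,1]>200)&(h[...,2]>60)
    P,u,v=pts(m,d,K,E); print(n,len(P),P.min(0),P.max(0))
    print(np.histogram(P[:,2],bins=range(-5,90,5)))
    for lo,hi in((64,80),(28,46)):
        Q=P[(P[:,2]>lo)&(P[:,2]<hi)]
        if len(Q)>5: r=cv2.minAreaRect(Q[:,:2].astype(np.float32)); print(lo,len(Q),Q.mean(0),r)
    # bench
    b=np.zeros(d.shape,bool); 
    if n=="scene": b[250:270,160:190]=1
    else: b[300:330,420:440]=1
    print("bench",pts(b,d,K,E)[0].mean(0))
    # red
    m=((h[...,0]<6)|(h[...,0]>172))&(h[...,1]>200)&(h[...,2]>60)
    if n=="scene": m[:, :440]=0; m[:150]=0;m[200:]=0
    else: m[180:220,:]&=True; m[:180]=0;m[220:]=0;m[:,:130]=0;m[:,170:]=0
    P,u,v=pts(m,d,K,E); print("red",len(P),u.mean(),v.mean(),P.mean(0),P.min(0),P.max(0))
    m=(h[...,1]<60)&(h[...,2]>70)
    b=np.zeros(d.shape,bool)
    if n=="scene": b[160:260,375:490]=1
    else: b[188:210,160:283]=1
    P,u,v=pts(m&b,d,K,E); P=P[P[:,2]>90]
    print("tube",len(P),P.mean(0)); 
    vx,vy,x0,y0=cv2.fitLine(P[:,:2].astype(np.float32),cv2.DIST_L2,0,.01,.01).ravel(); print(vx,vy,x0,y0)
    # cylinder fit: least squares axis
    from scipy.optimize import least_squares
    def res(p):
        o=np.array([p[0],y0,p[1]]); a=np.array([p[2],1,p[3]]);a/=np.linalg.norm(a)
        q=P-o; q=q-np.outer(q@a,a); return np.linalg.norm(q,axis=1)-12
    s=least_squares(res,[x0,115,vx/vy,0],loss="soft_l1"); print("cyl x,z,at y",s.x,y0,np.abs(s.fun).mean(),P[:,1].min(),P[:,1].max())
E
```

```text
scene 461 [ 457.19943926 -257.30212003    1.02175146] [ 492.57560856 -208.94037      76.89997464]
(array([  0,  28,  20,   4,  22,  30,  19,  35, 169,  19,   2,   3,   1,
         0,  10,  90,   9,   0]), array([-5,  0,  5, 10, 15, 20, 25, 30, 35, 40, 45, 50, 55, 60, 65, 70, 75,
       80, 85]))
64 109 [ 467.85698234 -231.08398487   72.5205334 ] ((467.69073486328125, -231.25830078125), (38.08594512939453, 12.291289329528809), 63.962364196777344)
28 227 [ 478.44158699 -236.05535054   36.88688282] ((471.095458984375, -233.57008361816406), (39.60946273803711, 33.799930572509766), 66.552490234375)
bench [ 291.2924914  -257.92557937    0.50079808]
red 162 472.05555555555554 170.62345679012347 [564.56085157 259.92361934 136.26135044] [543.71116012 251.48084281 111.77574782] [579.3952089  270.44745401 146.30172251]
tube 1584 [573.75325151 135.96274693 133.45297357]
0.088989474 -0.9960326 573.75323 135.96275
cyl x,z,at y [ 5.69820960e+02  1.24459816e+02 -9.20790099e-02  2.99342608e-04] 135.96275 0.9810494510344523 5.487004616180312 312.08905718141585
top 322 [ 439.78711353 -255.36046851   -3
[... 313 characters left out ...]
51513671875, -230.23846435546875), (38.95541763305664, 13.260629653930664), 69.91748046875)
28 200 [ 461.58597028 -228.14275608   35.81894157] ((465.5475769042969, -230.29782104492188), (40.054378509521484, 40.32249450683594), 67.65617370605469)
bench [ 369.06699854 -311.15420373   -0.54232153]
red 121 150.27272727272728 200.46280991735537 [554.40680473 262.552482   139.87972887] [538.77039348 255.38686091 126.93798675] [573.18408267 272.29090819 145.85117169]
tube 1239 [569.13303396 128.03370103 133.80618456]
0.09145856 -0.9958089 569.13306 128.0337
cyl x,z,at y [ 5.68376264e+02  1.45026582e+02 -9.41395918e-02 -4.50000301e-04] 128.0337 2.4167473892309475 9.007452076526995 249.25992811538825
```

```bash
cat >> h.py <<'E'
from scipy.spatial.transform import Rotation as Ro
def plan(target,yaw,pos=None,rot=None):
    """full shift/turn in servo units from current measured pose to TCP target, tool down, tool y at yaw deg"""
    from rig import env
    s=env.read_state(); p=s["tool_pos"] if pos is None else np.array(pos); R=s["tool_rot"] if rot is None else rot
    a=np.radians(yaw); Rt=np.array([[0,np.cos(a),np.sin(a)],[0,np.sin(a),-np.cos(a)],[-1,0,0]])
    sh=R.T@(np.array(target)-p)/200; tn=Ro.from_matrix(R.T@Rt).as_rotvec()/.5
    print("t",round(s["time"],2),"pos",p.round(1),"yaw",round(np.degrees(np.arctan2(R[1,1],R[0,1])),1),"F",s["contact_force"].round(2),"w",round(s["width"],1),"shift",sh.round(3),"turn",tn.round(3))
    return sh,tn
E
python3 - <<'E'
from h import *
# waypoint 1
plan((270,233,230),39); plan((466.5,-230.7,200),-23)
E
```

```text
t 0.15 pos [157.4 500.3 230.7] yaw 72.5 F [-0.05  0.01  0.26] w 85.6 shift [ 0.005 -1.106  0.938] turn [1.171e+00 1.000e-03 3.000e-03]
t 0.15 pos [157.4 500.3 230.7] yaw 72.5 F [-0.05  0.01  0.26] w 85.6 shift [ 0.158 -3.023  2.571] turn [3.335e+00 3.000e-03 2.000e-03]
```

>>> servo_tool(series=[[-1,0,-0.2,0.17,0.2,0,0],[-1,0,-0.4,0.34,0.4,0,0],[-1,0,-0.6,0.51,0.6,0,0],[-1,0,-0.8,0.68,0.8,0,0],[-1,0,-0.95,0.81,1,0,0],[-1,0,-0.95,0.81,1,0,0]])

```text
time: 0.75
tool_pos: [255.7, 265.5, 231.0]
tool_rot: [[-0.0, 0.727, 0.686], [-0.003, 0.686, -0.727], [-1.0, -0.003, 0.002]]
contact_force: [-0.7, 0.8, -0.1]
width: 85.7
```

```bash
python3 - <<'E'
from h import *
plan((466.5,-230.7,200),-23)
E
```

```text
t 0.75 pos [255.7 265.5 231. ] yaw 43.3 F [-0.71  0.77 -0.08] w 85.7 shift [ 0.163 -0.936  2.527] turn [2.316e+00 7.000e-03 2.000e-03]
```

>>> servo_tool(series=[[-1,0,-0.07,0.2,0.2,0,0],[-1,0,-0.15,0.4,0.4,0,0],[-1,0,-0.22,0.6,0.6,0,0],[-1,0,-0.3,0.8,0.8,0,0],[-1,0,-0.37,1,1,0,0],[-1,0,-0.37,1,1,0,0]])

```text
time: 1.35
tool_pos: [342.3, 72.1, 231.4]
tool_rot: [[0.001, 0.967, 0.254], [-0.001, 0.254, -0.967], [-1.0, 0.001, 0.002]]
contact_force: [-0.5, 0.7, 0.9]
width: 85.2
```

```bash
python3 - <<'E'
from h import *
plan((466.5,-230.7,200),-23)
E
```

```text
t 1.35 pos [342.3  72.1 231.4] yaw 14.7 F [-0.51  0.67  0.92] w 85.2 shift [0.16  0.216 1.622] turn [ 1.317  0.002 -0.003]
```

>>> servo_tool(series=[[-0.2,0,0.03,0.22,0.2,0,0],[-0.2,0,0.06,0.44,0.4,0,0],[-0.2,0,0.09,0.66,0.6,0,0],[-0.2,0,0.12,0.88,0.8,0,0],[-0.2,0,0.13,1,1,0,0],[-0.2,0,0.13,1,1,0,0]])

```text
time: 1.95
tool_pos: [419.8, -112.1, 231.0]
tool_rot: [[0.001, 0.972, -0.235], [-0.0, -0.235, -0.972], [-1.0, 0.001, 0.0]]
contact_force: [-0.1, -0.6, -0.2]
width: 51.4
```

```bash
python3 - <<'E'
from h import *
plan((466.5,-230.7,200),-23)
E
```

```text
t 1.95 pos [ 419.8 -112.1  231. ] yaw -13.6 F [-0.09 -0.57 -0.2 ] w 51.4 shift [0.155 0.366 0.522] turn [ 0.329  0.    -0.001]
```

>>> servo_tool(series=[[-0.2,0.05,0.12,0.17,0.11,0,0],[-0.2,0.1,0.24,0.34,0.22,0,0],[-0.2,0.15,0.36,0.52,0.33,0,0],[-0.2,0.155,0.366,0.522,0.33,0,0],[-0.2,0.155,0.366,0.522,0.33,0,0]])

```text
time: 2.45
tool_pos: [465.0, -227.8, 199.4]
tool_rot: [[-0.002, 0.922, -0.387], [0.002, -0.387, -0.922], [-1.0, -0.003, -0.001]]
contact_force: [-0.6, -0.9, -0.6]
width: 51.5
```

```bash
python3 - <<'E'
from h import *
from rig import env,optics
plan((466.5,-230.7,40),-23)
ci=optics.camera_info("wrist"); im,d=optics.get_image("wrist")
cv2.imwrite("pics/w1.png",im[:,:,::-1]); K,E=ci["camera_matrix"],ci["extrinsics"]; np.savez("pics/w1.npz",im=im,d=d,K=K,E=E)
h=hsv(im).astype(int); m=(h[...,0]<16)&(h[...,1]>190)&(h[...,2]>60)
n,l,st,c=cv2.connectedComponentsWithStats(m.astype(np.uint8)); k=1+np.argmax(st[1:,4]); print(st[k],c[k])
P,u,v=pts(l==k,d,K,E)
for lo,hi in((66,80),(32,42)):
    Q=P[(P[:,2]>lo)&(P[:,2]<hi)]; 
    if len(Q)>5: print(lo,len(Q),Q[:,2].mean(),cv2.minAreaRect(Q[:,:2].astype(np.float32)))
E
```

```text
t 2.45 pos [ 465.  -227.8  199.4] yaw -22.7 F [-0.59 -0.89 -0.6 ] w 51.5 shift [0.797 0.015 0.011] turn [ 0.009 -0.002  0.005]
[ 296  191   46   62 1246] [320.3258427  211.03772071]
66 486 71.60196785616083 ((465.9673156738281, -228.26576232910156), (39.009361267089844, 11.228225708007812), 67.63884735107422)
32 557 35.89925093457817 ((469.5040588378906, -220.76109313964844), (22.54031753540039, 39.36273193359375), 65.8683090209961)
```

View pics/w1.png

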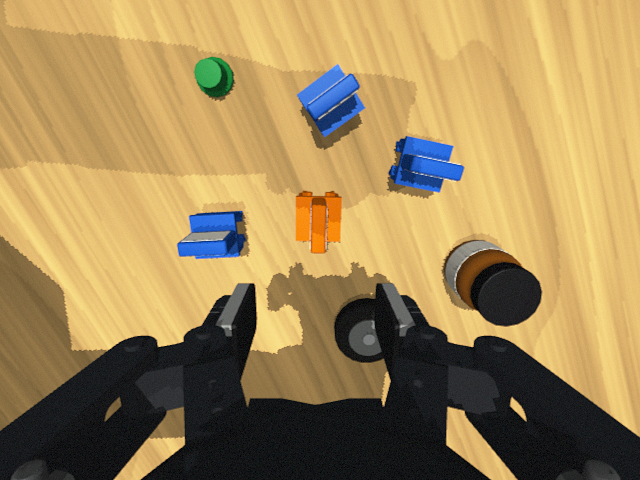

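The wrist view shows the orange clip at (320,215), centred between the jaws, with its fin pointing up. The nearest blue clip is at (212,235), so I'll descend with the jaws part closed.

>>> servo_tool(series=[[0.1,0.15,0.009,0.005,0,0,0],[0.1,0.3,0.009,0.005,0,0,0],[0.1,0.45,0.009,0.005,0,0,0],[0.1,0.55,0.009,0.005,0,0,0],[0.1,0.65,0.009,0.005,0,0,0],[0.1,0.74,0.009,0.005,0,0,0],[0.1,0.8,0.009,0.005,0,0,0],[0.1,0.8,0.009,0.005,0,0,0]])

```text
time: 3.3
tool_pos: [465.0, -228.7, 39.4]
tool_rot: [[-0.003, 0.922, -0.386], [0.002, -0.386, -0.922], [-1.0, -0.003, -0.001]]
contact_force: [0.1, 0.9, 0.1]
width: 38.3
```

```bash
python3 - <<'E'
from h import *
from rig import env,optics
plan((466.2,-229.5,39),-22.5)
for n in ("wrist","scene"):
    im,d=optics.get_image(n); cv2.imwrite(f"pics/{n}2.png",im[:,:,::-1])
a=cv2.imread("pics/wrist2.png"); b=cv2.imread("pics/scene2.png")[220:400,140:340]
cv2.imwrite("pics/c2.png",np.hstack([cv2.resize(a,(400,300)),cv2.resize(b,(400,300))]))
E
```

```text
t 3.3 pos [ 465.  -228.7   39.4] yaw -22.7 F [0.14 0.89 0.07] w 38.3 shift [0.002 0.007 0.001] turn [-0.008 -0.001  0.006]
```

View pics/c2.png

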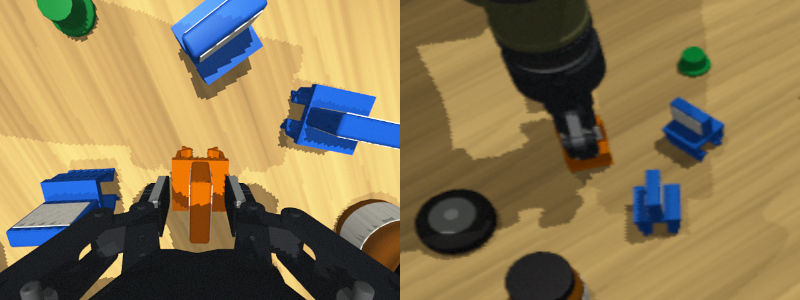

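The jaws straddle the orange fin, shown at (200,190) in the left half, and they clear the blue clips. Closing.

>>> servo_tool(series=[[0.4,0,0.004,0,0,0,0],[0.6,0,0.004,0,0,0,0],[1,0,0.004,0,0,0,0],[1,0,0.004,0,0,0,0],[1,0,0.004,0,0,0,0],[1,0,0.004,0,0,0,0],[1,0,0.004,0,0,0,0],[1,0,0.004,0,0,0,0]])

```text
time: 4.2
tool_pos: [467.9, -231.5, 41.2]
tool_rot: [[0.002, 0.921, -0.389], [-0.001, -0.389, -0.921], [-1.0, 0.002, -0.0]]
contact_force: [-0.0, 1.3, 5.5]
width: 11.2
```

```bash
python3 - <<'E'
from h import *
plan((466.2,-229.5,39),-22.5)
E
```

```text
t 4.2 pos [ 467.9 -231.5   41.2] yaw -22.9 F [-0.03  1.3   5.52] w 11.2 shift [ 0.011 -0.012 -0.006] turn [-0.013 -0.    -0.004]
```

>>> servo_tool(series=[[1,-0.02,0,0,0,0,0],[1,-0.05,0,0,0,0,0],[1,-0.1,0,0,0,0,0],[1,-0.2,0,0,0,0,0],[1,-0.35,0,0,0,0,0],[1,-0.55,0,0,0,0,0],[1,-0.75,0,0,0,0,0],[1,-0.95,0,0,0,0,0]])

```text
time: 5.0
tool_pos: [466.5, -230.9, 232.5]
tool_rot: [[0.0, 0.921, -0.389], [-0.0, -0.389, -0.921], [-1.0, 0.0, 0.0]]
contact_force: [1.5, -0.0, -1.3]
width: 11.1
```

```bash
python3 - <<'E'
from h import *
from rig import env,optics
plan((466.2,-229.5,239),-22.5)
for n in ("wrist","scene"):
    im,d=optics.get_image(n); cv2.imwrite(f"pics/{n}3.png",im[:,:,::-1])
    if n=="scene": np.savez("pics/scene3.npz",im=im,d=d,**{k:v for k,v in zip("KE",(optics.camera_info(n)["camera_matrix"],optics.camera_info(n)["extrinsics"]))})
a=cv2.imread("pics/wrist3.png"); b=cv2.imread("pics/scene3.png")[120:360,100:420]
cv2.imwrite("pics/c3.png",np.hstack([cv2.resize(a,(400,300)),cv2.resize(b,(400,300))]))
E
```

```text
t 5.0 pos [ 466.5 -230.9  232.5] yaw -22.9 F [ 1.51 -0.05 -1.28] w 11.1 shift [-0.033 -0.004 -0.006] turn [-0.013  0.    -0.   ]
```

View pics/c3.png

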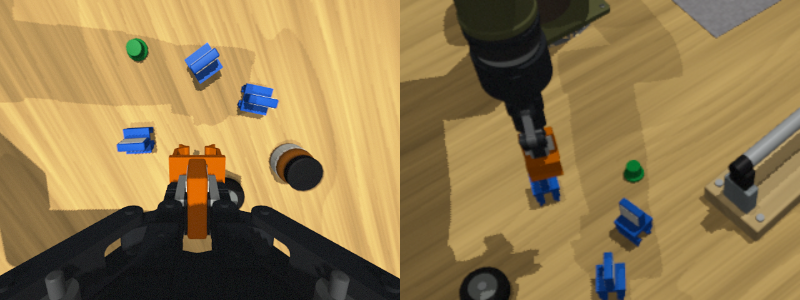

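```bash
python3 - <<'E'
from h import *
plan((566.7,162,235),5.3)
E
```

```text
t 5.1 pos [ 470.2 -232.7  236.9] yaw -22.9 F [ 0.16 -0.62 -1.51] w 11.4 shift [ 0.004 -0.322 -2.006] turn [-0.983  0.007 -0.022]
```

>>> servo_tool(series=[[1,0,-0.03,-0.15,-0.08,0,0],[1,0,-0.06,-0.35,-0.16,0,0],[1,0,-0.1,-0.55,-0.26,0,0],[1,0,-0.13,-0.75,-0.36,0,0],[1,0,-0.16,-0.92,-0.46,0,0],[1,0,-0.16,-1,-0.5,0,0],[1,0,-0.16,-1,-0.5,0,0]])

```text
time: 5.8
tool_pos: [515.6, -32.8, 229.9]
tool_rot: [[-0.0, 0.989, -0.145], [0.0, -0.145, -0.989], [-1.0, -0.0, 0.0]]
contact_force: [0.0, -0.3, -0.2]
width: 11.1
```

```bash
python3 - <<'E'
from h import *
plan((566.7,162,235),5.3)
E
```

```text
t 5.8 pos [515.6 -32.8 229.9] yaw -8.4 F [ 0.02 -0.26 -0.16] w 11.1 shift [-0.025  0.111 -1.001] turn [-0.477  0.     0.001]
```

>>> servo_tool(series=[[1,-0.02,0.02,-0.15,-0.08,0,0],[1,-0.025,0.04,-0.35,-0.16,0,0],[1,-0.025,0.06,-0.55,-0.26,0,0],[1,-0.025,0.08,-0.75,-0.36,0,0],[1,-0.025,0.1,-0.92,-0.46,0,0],[1,-0.025,0.11,-1,-0.477,0,0],[1,-0.025,0.11,-1,-0.477,0,0],[1,-0.025,0.11,-1,-0.477,0,0]])

```text
time: 6.6
tool_pos: [566.4, 158.6, 235.0]
tool_rot: [[-0.001, 0.996, 0.088], [-0.002, 0.088, -0.996], [-1.0, -0.001, 0.001]]
contact_force: [-0.1, 0.1, -1.4]
width: 11.3
```

```bash
python3 - <<'E'
from h import *
from rig import env,optics
plan((566.7,162,235),5.3)
for n in ("wrist","scene","top"):
    s=env.read_state(); ci=optics.camera_info(n); im,d=optics.get_image(n); cv2.imwrite(f"pics/{n}4.png",im[:,:,::-1])
    np.savez(f"pics/{n}4.npz",im=im,d=d,K=ci["camera_matrix"],E=ci["extrinsics"],p=s["tool_pos"],R=s["tool_rot"])
plan((566.7,162,235),5.3)
b=cv2.imread("pics/scene4.png")[80:320,320:560];a=cv2.imread("pics/top4.png")[120:260,90:310]
cv2.imwrite("pics/c4.png",np.hstack([cv2.resize(a,(400,300)),cv2.resize(b,(400,400))[:300]]))
E
```

```text
t 6.6 pos [566.4 158.6 235. ] yaw 5.0 F [-0.1   0.11 -1.39] w 11.3 shift [-0.     0.003 -0.017] turn [-0.009  0.003  0.003]
t 6.75 pos [566.4 158.4 235.4] yaw 5.0 F [ 0.48  0.32 -1.28] w 11.3 shift [ 0.002  0.003 -0.018] turn [-0.011  0.001  0.001]
```

View pics/wrist4.png

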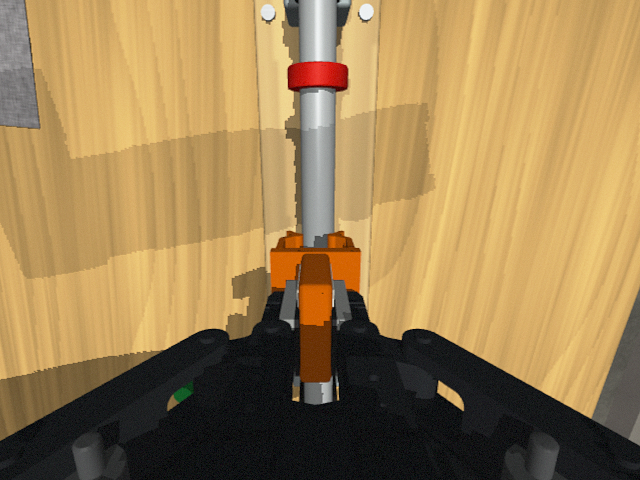

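View pics/c4.png

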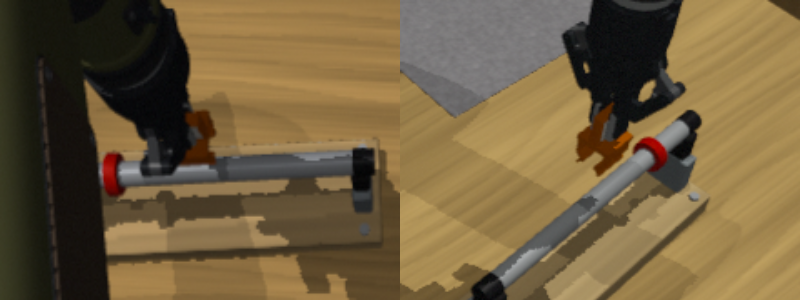

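```bash
python3 - <<'E'
from h import *
im,d,K,E=load("pics/wrist4.npz"); z=np.load("pics/wrist4.npz"); p,R=z["p"],z["R"]
h=hsv(im).astype(int); m=(h[...,0]<16)&(h[...,1]>190)&(h[...,2]>50)
P,u,v=pts(m,d,K,E); T=(P-p)@R   # tool frame
print(len(T),T.min(0),T.max(0))
print("x hist",np.histogram(T[:,0],bins=np.arange(-45,45,5)))
def plane(Q,ax):
    # fit coordinate ax as fn of others, robust via median iterations
    o=[i for i in range(3) if i!=ax]; A=np.c_[Q[:,o],np.ones(len(Q))]; k=np.ones(len(Q),bool)
    for _ in range(6):
        c=np.linalg.lstsq(A[k],Q[k,ax],rcond=None)[0]; r=Q[:,ax]-A@c; k=np.abs(r)<max(1.,2*np.std(r[k]))
    return c,r[k].std(),k.sum()
Q=T[(np.abs(T[:,0])<8)&(np.abs(T[:,1])>8)]; print("shoulder n",len(Q),plane(Q,0),"y range",np.percentile(Q[:,1],[1,99]),"z",np.percentile(Q[:,2],[1,99]),"x",np.median(Q[:,0]))
Q=T[(T[:,0]<-28)&(np.abs(T[:,1])<7)]; print("fin top",len(Q),plane(Q,0),"y",np.percentile(Q[:,1],[1,50,99]),"z",np.percentile(Q[:,2],[1,99]))
for lo in range(-25,25,8):
    q=Q[(Q[:,2]>=lo)&(Q[:,2]<lo+8)]; 
    if len(q)>5: print(lo,len(q),(np.percentile(q[:,1],3)+np.percentile(q[:,1],97))/2)
# front edge of bridge top per y
Q=T[(np.abs(T[:,0])<8)]
for lo in range(-20,20,5):
    q=Q[(Q[:,1]>=lo)&(Q[:,1]<lo+5)]; print(lo,len(q), np.percentile(q[:,2],2) if len(q) else None)
# tube
m=(h[...,1]<50)&(h[...,2]>90); m[:, :290]=0;m[:,350:]=0;m[236:]=0;m[:95]=0
P,u,v=pts(m,d,K,E); P=P[(P[:,2]>110)]; print("tube",len(P),P.min(0),P.max(0))
from scipy.optimize import least_squares
def res(q):
    o=np.array([q[0],200,q[1]]); a=np.array([q[2],1,q[3]]);a/=np.linalg.norm(a)
    w=P-o; w=w-np.outer(w@a,a); return np.linalg.norm(w,axis=1)-12
s=least_squares(res,[563,124,-.09,0],loss="soft_l1"); print(s.x,np.abs(s.fun).mean())
m=((h[...,0]<6)|(h[...,0]>172))&(h[...,1]>180)&(h[...,2]>60); m[110:]=0
P,u,v=pts(m,d,K,E); print("red",len(P),P.mean(0),P.min(0),P.max(0)); 
a=np.array([-.0925,.9957,0]); q=P[P[:,2]>138]@a; print("along pct",np.percentile(q,[2,50,98]), np.percentile(q,[2,50,98])-a@[563,200,0])
E
```

```text
8423 [ -36.17087977  -47.28156633 -113.7893272 ] [207.08070365  23.17308886 149.01921987]
x hist (array([   0,    2, 2209, 1014,  156,  148,  130,  126,  107,  473, 1848,
        118,   40,   50,  216,  276,   56]), array([-45, -40, -35, -30, -25, -20, -15, -10,  -5,   0,   5,  10,  15,
        20,  25,  30,  35,  40]))
shoulder n 1883 (array([-1.65297742e-03, -3.09937470e-03,  5.44002239e+00]), np.float64(0.47773942832154176), np.int64(1668)) y range [-19.88431106  19.26234735] z [-21.98732824  -3.53062643] x 5.511167238921869
fin top 3112 (array([-3.01961796e-03, -1.27605480e-03, -3.03727742e+01]), np.float64(0.47609089574031777), np.int64(2750)) y [-5.77660085 -0.28652603  5.25366042] z [-21.76160009  16.42359505]
-25 492 -0.29248913602059057
-17 698 -0.3465811506128307
-9 621 -0.26570134034814785
-1 604 -0.41943812238563716
7 576 -0.15283396593495713
15 121 -0.13223285057213152
-20 453 -21.884801859212025
-15 365 -21.891706998202647
-10 221 -22.025031201879088
-5 149 -22.035850626254025
0 152 -22.058059396641188
5 252 -21.924765233733943
10 362 -21.859563846271385
15 415 -21.891832748241033
tube 4581 [547.70709763 159.11558453 122.46430767] [578.74178438 255.18288798 137.45088867]
[ 5.64414375e+02  1.23474084e+02 -9.18642984e-02  4.04464346e-04] 0.43808210593037594
red 1493 [558.10165122 264.58627724 139.33460253] [538.96492928 256.58829274 120.54706264] [577.20642222 273.01253132 145.2697783 ]
along pct [205.53866749 212.07572377 218.74568735] [58.47616749 65.01322377 71.68318735]
```

The wrist image shows the clip square in the jaws, with the bridge at (316,268). The tube lies behind it at (318,170) and the red collar at (318,76). The clip needs about +2 mm across and +4 mm along. I'll descend to just above contact.

>>> servo_tool(series=[[1,0.05,0.011,-0.019,-0.009,0,0],[1,0.12,0.011,-0.019,-0.009,0,0],[1,0.18,0.011,-0.019,-0.009,0,0],[1,0.23,0.011,-0.019,-0.009,0,0],[1,0.27,0.011,-0.019,-0.009,0,0],[1,0.29,0.011,-0.019,-0.009,0,0],[1,0.29,0.011,-0.019,-0.009,0,0],[1,0.29,0.011,-0.019,-0.009,0,0]])

```text
time: 7.55
tool_pos: [568.8, 164.2, 177.6]
tool_rot: [[0.001, 0.996, 0.094], [0.0, 0.094, -0.996], [-1.0, 0.001, -0.0]]
contact_force: [0.5, 0.1, -0.2]
width: 11.0
```

```bash
cat > look.py <<'E'
from h import *
from rig import env,optics
import sys
tag=sys.argv[1]
from scipy.optimize import least_squares
for n in sys.argv[2].split(","):
    s=env.read_state(); ci=optics.camera_info(n); im,d=optics.get_image(n); cv2.imwrite(f"pics/{n}{tag}.png",im[:,:,::-1])
    np.savez(f"pics/{n}{tag}.npz",im=im,d=d,K=ci["camera_matrix"],E=ci["extrinsics"],p=s["tool_pos"],R=s["tool_rot"])
    if n!="wrist": continue
    K,E=ci["camera_matrix"],ci["extrinsics"]; p,R=s["tool_pos"],s["tool_rot"]
    h=hsv(im).astype(int); m=(h[...,0]<16)&(h[...,1]>190)&(h[...,2]>50)
    P,u,v=pts(m,d,K,E); T=(P-p)@R
    Q=T[(np.abs(T[:,0]-5)<9)&(np.abs(T[:,1])>8)&(np.abs(T[:,1])<25)&(np.abs(T[:,2])<30)]
    F=T[(T[:,0]<-25)&(np.abs(T[:,1])<9)&(np.abs(T[:,2])<30)]
    org=np.array([np.median(Q[:,0])+18,np.mean(np.percentile(F[:,1],[2,98])),np.percentile(Q[:,2],2)+20]) if len(Q)>20 else np.full(3,np.nan)
    ow=p+R@org; print("clip org tool",org.round(1),"world",ow.round(1),"fin top x",np.median(F[:,0]).round(1) if len(F) else None)
    m=(h[...,1]<50)&(h[...,2]>70); P,u,v=pts(m,d,K,E)
    ax=564.4-.0919*(P[:,1]-200); k=(np.abs(P[:,0]-ax)<14)&(P[:,2]>90)&(P[:,2]<142)&(P[:,1]>ow[1]+24)&(P[:,1]<254); P=P[k]
    if len(P)>100:
        def res(q):
            o=np.array([q[0],200,q[1]]); a=np.array([q[2],1,0]);a/=np.linalg.norm(a)
            w=P-o; w=w-np.outer(w@a,a); return np.linalg.norm(w,axis=1)-12
        q=least_squares(res,[564,120,-.09],loss="soft_l1").x
        print("tube n",len(P),"x at clip",round(q[0]+q[2]*(ow[1]-200),1),"z",round(q[1],1),"slope",q[2].round(4),"| clip-tube dx",round(ow[0]-q[0]-q[2]*(ow[1]-200),1),"dz",round(ow[2]-q[1],1))
    a=np.array([-.0915,.9958,0]); m=((h[...,0]<6)|(h[...,0]>172))&(h[...,1]>180)&(h[...,2]>60); P,u,v=pts(m,d,K,E); P=P[(P[:,2]>110)&(P[:,1]>240)]
    if len(P)>50: qq=np.percentile(P@a,[3,97]); print("collar: along clip->collar centre",round(qq.mean()-ow@a,1),"width",round(qq[1]-qq[0],1),"near face-7:",round(qq[0]+7-ow@a,1))
s=env.read_state(); print("t",round(s["time"],2),"pos",s["tool_pos"].round(1),"F",s["contact_force"].round(2),"tq",s["ft_torque"].round(2),"w",s["width"].round(1))
E
python3 look.py 5 wrist,scene; python3 -c "
from h import *
plan((568.3,162.5,165),5.25)
a=cv2.imread('pics/wrist5.png');b=cv2.imread('pics/scene5.png')[100:280,360:540]
cv2.imwrite('pics/c5.png',np.hstack([cv2.resize(a,(400,300)),cv2.resize(b,(400,400))[:300]]))"
```

```text
clip org tool [23.6 -0.3 -1.9] world [568.4 166.1 154.1] fin top x -30.3
tube n 5514 x at clip 567.4 z 123.5 slope -0.0912 | clip-tube dx 1.0 dz 30.6
collar: along clip->collar centre 99.1 width 13.2 near face-7: 99.5
t 7.65 pos [569.  164.3 177.9] yaw 5.4 F [ 0.96  0.68 -0.77] w 11.5 shift [ 0.065 -0.005  0.009] turn [ 0.005 -0.001 -0.002]Traceback (most recent call last):
  File "look.py", line 27, in <module>
    s=env.read_state(); print("t",round(s["time"],2),"pos",s["tool_pos"].round(1),"F",s["contact_force"].round(2),"tq",s["ft_torque"].round(2),"w",s["width"].round(1))
                                                                                                                                                   ^^^^^^^^^^^^^^^^
AttributeError: 'float' object has no attribute 'round'
```

View pics/c5.png

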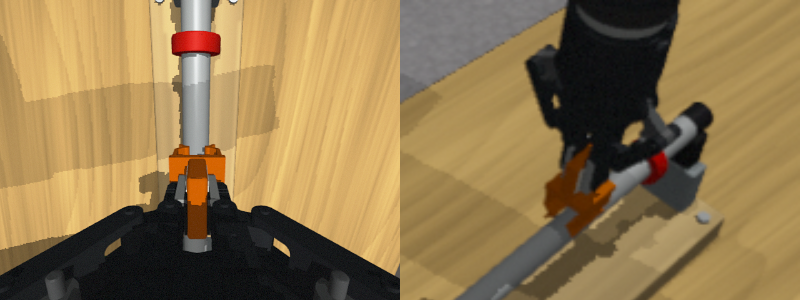

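The wrist view confirms the clip is over the tube: 1 mm off across, 30 mm above the axis and 99 mm from the collar. I'll push in short steps and read the force after each.

>>> servo_tool(series=[[1,0.015,-0.005,0,0,0,0],[1,0.03,-0.005,0,0,0,0],[1,0.045,-0.005,0,0,0,0],[1,0.055,-0.005,0,0,0,0],[1,0.055,-0.005,0,0,0,0]])

```text
time: 8.15
tool_pos: [567.7, 164.1, 166.3]
tool_rot: [[0.0, 0.996, 0.094], [0.0, 0.094, -0.996], [-1.0, 0.0, -0.0]]
contact_force: [-0.3, -1.0, 1.0]
width: 11.1
```

>>> servo_tool(series=[[1,0.005,0,0,0,0,0],[1,0.01,0,0,0,0,0],[1,0.01,0,0,0,0,0]])

```text
time: 8.45
tool_pos: [567.8, 164.1, 164.6]
tool_rot: [[0.001, 0.996, 0.094], [0.0, 0.094, -0.996], [-1.0, 0.001, -0.0]]
contact_force: [-0.9, -0.1, 3.3]
width: 10.9
```

>>> servo_tool(series=[[1,0.01,0,0,0,0,0],[1,0.02,0,0,0,0,0],[1,0.02,0,0,0,0,0]])

```text
time: 8.75
tool_pos: [567.8, 164.1, 160.6]
tool_rot: [[0.001, 0.996, 0.094], [0.0, 0.094, -0.996], [-1.0, 0.001, -0.0]]
contact_force: [-0.2, -0.1, 5.9]
width: 11.3
```

>>> servo_tool(series=[[1,0.01,0,0,0,0,0],[1,0.02,0,0,0,0,0],[1,0.02,0,0,0,0,0]])

```text
time: 9.05
tool_pos: [568.0, 164.2, 157.1]
tool_rot: [[0.001, 0.996, 0.094], [0.001, 0.094, -0.996], [-1.0, 0.001, -0.0]]
contact_force: [-1.2, -0.1, 9.0]
width: 11.2
```

>>> servo_tool(series=[[1,0.01,0,0,0,0,0],[1,0.015,0,0,0,0,0],[1,0.015,0,0,0,0,0]])

```text
time: 9.35
tool_pos: [568.1, 164.3, 154.6]
tool_rot: [[0.002, 0.996, 0.094], [0.001, 0.094, -0.996], [-1.0, 0.002, -0.001]]
contact_force: [-1.0, -0.5, 10.3]
width: 11.3
```

>>> servo_tool(series=[[1,0.005,0,0,0,0,0],[1,0.01,0,0,0,0,0],[1,0.01,0,0,0,0,0]])

```text
time: 9.65
tool_pos: [568.1, 164.3, 152.9]
tool_rot: [[0.002, 0.996, 0.094], [0.001, 0.094, -0.996], [-1.0, 0.002, -0.001]]
contact_force: [-2.6, -0.3, 11.8]
width: 11.4
```

>>> servo_tool(series=[[1,0.005,0,0,0,0,0],[1,0.01,0,0,0,0,0],[1,0.01,0,0,0,0,0]])

```text
time: 9.95
tool_pos: [568.2, 164.4, 151.1]
tool_rot: [[0.003, 0.996, 0.094], [0.001, 0.094, -0.996], [-1.0, 0.003, -0.001]]
contact_force: [-1.7, -0.3, 11.8]
width: 11.1
```

```bash
sed -i 's/s\["width"\].round(1)/round(s["width"],1)/' look.py; python3 look.py 6 wrist
```

```text
clip org tool [23.6 -0.3 -2. ] world [567.8 166.3 127.6] fin top x -30.4
tube n 6218 x at clip 567.4 z 108.7 slope -0.0912 | clip-tube dx 0.5 dz 18.9
collar: along clip->collar centre 98.9 width 13.1 near face-7: 99.3
t 10.0 pos [568.2 164.4 151.2] F [-2.31 -0.52 12.37] tq [-0.1   0.62 -0.03] w 11.2
```

>>> servo_tool(series=[[1,0.005,0,0,0,0,0],[1,0.01,0,0,0,0,0],[1,0.01,0,0,0,0,0]])

```text
time: 10.3
tool_pos: [568.3, 164.4, 149.3]
tool_rot: [[0.003, 0.996, 0.094], [0.001, 0.094, -0.996], [-1.0, 0.003, -0.001]]
contact_force: [-2.2, -0.6, 12.7]
width: 10.8
```

>>> servo_tool(series=[[1,0.005,0,0,0,0,0],[1,0.005,0,0,0,0,0]])

```text
time: 10.5
tool_pos: [568.2, 164.4, 148.2]
tool_rot: [[0.003, 0.996, 0.094], [0.001, 0.094, -0.996], [-1.0, 0.003, -0.001]]
contact_force: [-2.1, 0.1, 11.4]
width: 11.4
```

```bash
python3 look.py 7 wrist
```

```text
clip org tool [23.6 -0.3 -1.9] world [567.9 166.4 124.7] fin top x -30.4
tube n 6409 x at clip 569.0 z 129.9 slope -0.1294 | clip-tube dx -1.1 dz -5.2
collar: along clip->collar centre 98.9 width 13.2 near face-7: 99.3
t 10.55 pos [568.3 164.4 148.3] F [-2.27 -0.04 12.6 ] tq [-0.02  0.63 -0.02] w 11.2
```

```bash
cat > tz.py <<'E'
from h import *
import sys
def tz(f):
    im,d,K,E=load(f); h=hsv(im).astype(int); m=(h[...,1]<50)&(h[...,2]>70); P,u,v=pts(m,d,K,E)
    off=(P[:,0]-(564.4-.0915*(P[:,1]-200)))*.9958; k=(np.abs(off)<4)&(P[:,2]>90)&(P[:,2]<142)&(P[:,1]>195)&(P[:,1]<250)
    z=P[k,2]-np.sqrt(144-off[k]**2); return np.median(z),k.sum()
for f in sys.argv[1:]: print(f,tz(f))
E
python3 tz.py pics/wrist5.npz pics/wrist6.npz pics/wrist7.npz
```

```text
pics/wrist5.npz (np.float64(123.4757612535144), np.int64(1767))
pics/wrist6.npz (np.float64(108.70919130987097), np.int64(1935))
pics/wrist7.npz (np.float64(108.43644306951364), np.int64(2013))
```

>>> servo_tool(series=[[1,0.005,0,0,0,0,0],[1,0.01,0,0,0,0,0],[1,0.01,0,0,0,0,0]])

```text
time: 10.85
tool_pos: [567.7, 164.2, 144.2]
tool_rot: [[0.0, 0.996, 0.094], [0.0, 0.094, -0.996], [-1.0, 0.0, -0.0]]
contact_force: [0.1, 0.3, 1.9]
width: 10.8
```

>>> servo_tool(series=[[1,0.005,0,0,0,0,0],[1,0.01,0,0,0,0,0],[1,0.01,0,0,0,0,0]])

```text
time: 11.15
tool_pos: [567.7, 164.2, 142.1]
tool_rot: [[-0.0, 0.996, 0.094], [0.0, 0.094, -0.996], [-1.0, 0.0, -0.0]]
contact_force: [-0.5, 1.2, 3.3]
width: 11.0
```

```bash
python3 look.py 8 wrist; python3 tz.py pics/wrist8.npz
```

```text
clip org tool [23.6 -0.2 -1.9] world [567.2 166.1 118.6] fin top x -30.4
tube n 7796 x at clip 567.4 z 118.7 slope -0.0917 | clip-tube dx -0.2 dz -0.2
collar: along clip->collar centre 99.1 width 13.2 near face-7: 99.5
t 11.2 pos [567.7 164.2 142.2] F [0.44 0.98 3.56] tq [ 0.14  0.01 -0.02] w 11.0
pics/wrist8.npz (np.float64(118.73921155473955), np.int64(2485))
```

It snapped: the force fell from 12.6 to 2 N and the clip origin is on the tube axis (dz −0.2 mm). The bar is still 4.8 mm down, so I'll ease off.

>>> servo_tool(series=[[1,-0.01,0,0,0,0,0],[1,-0.02,0,0,0,0,0],[1,-0.024,0,0,0,0,0],[1,-0.024,0,0,0,0,0]])

```text
time: 11.6
tool_pos: [567.6, 164.1, 146.8]
tool_rot: [[-0.0, 0.996, 0.094], [0.0, 0.094, -0.996], [-1.0, -0.0, -0.0]]
contact_force: [1.2, 1.5, -1.1]
width: 11.2
```

```bash
python3 look.py 9 wrist; python3 tz.py pics/wrist9.npz
```

```text
clip org tool [23.6 -0.2 -2. ] world [567.1 166.1 123.2] fin top x -30.4
tube n 7774 x at clip 567.4 z 123.4 slope -0.0918 | clip-tube dx -0.2 dz -0.2
collar: along clip->collar centre 99.0 width 13.1 near face-7: 99.5
t 11.65 pos [567.6 164.1 146.9] F [ 1.66  1.81 -0.33] tq [ 0.32 -0.31 -0.02] w 11.1
pics/wrist9.npz (np.float64(123.3891541319648), np.int64(2490))
```

View pics/wrist9.png

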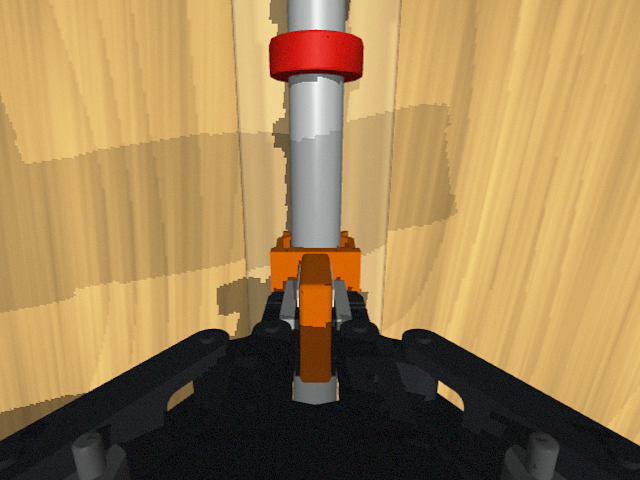

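The clip is seated on the tube at (316,265), and the bar is back at its unloaded height with F≈0. Next I slide toward the collar.

>>> servo_tool(series=[[1,0,0,-0.015,0,0,0],[1,0,0,-0.035,0,0,0],[1,0,0,-0.06,0,0,0],[1,0,0,-0.085,0,0,0],[1,0,0,-0.11,0,0,0],[1,0,0,-0.135,0,0,0],[1,0,0,-0.15,0,0,0],[1,0,0,-0.15,0,0,0]])

```text
time: 12.45
tool_pos: [564.5, 194.9, 146.9]
tool_rot: [[-0.0, 0.995, 0.095], [0.001, 0.095, -0.995], [-1.0, -0.0, -0.001]]
contact_force: [1.7, 1.1, -4.0]
width: 11.3
```

```bash
python3 look.py 10 wrist; python3 tz.py pics/wrist10.npz
```

```text
clip org tool [23.6 -0.3 -1.9] world [564.1 196.8 123.4] fin top x -30.3
tube n 3704 x at clip 564.5 z 123.5 slope -0.0916 | clip-tube dx -0.4 dz -0.1
collar: along clip->collar centre 68.7 width 12.7 near face-7: 69.4
t 12.5 pos [564.5 194.9 146.9] F [ 1.1   0.49 -1.77] tq [ 0.09 -0.35  0.02] w 11.5
pics/wrist10.npz (np.float64(123.48193679710295), np.int64(1352))
```

>>> servo_tool(series=[[1,0,0.001,-0.015,0,0,0],[1,0,0.001,-0.035,0,0,0],[1,0,0.002,-0.06,0,0,0],[1,0,0.002,-0.085,0,0,0],[1,0,0.002,-0.11,0,0,0],[1,0,0.002,-0.135,0,0,0],[1,0,0.002,-0.16,0,0,0],[1,0,0.002,-0.17,0,0,0]])

```text
time: 13.3
tool_pos: [561.7, 228.4, 147.0]
tool_rot: [[-0.0, 0.996, 0.094], [0.0, 0.094, -0.996], [-1.0, -0.0, -0.0]]
contact_force: [0.8, -3.0, -4.0]
width: 11.0
```

```bash
python3 look.py 11 wrist; python3 tz.py pics/wrist11.npz
```

```text
clip org tool [23.6 -0.3 -1.9] world [561.2 230.3 123.4] fin top x -30.3
collar: along clip->collar centre 35.7 width 12.8 near face-7: 36.3
t 13.35 pos [561.7 228.6 147. ] F [ 1.15 -0.31 -3.93] tq [-0.21 -0.11 -0.05] w 11.3
pics/wrist11.npz (np.float64(123.07993325439745), np.int64(4))
```

View pics/wrist11.png

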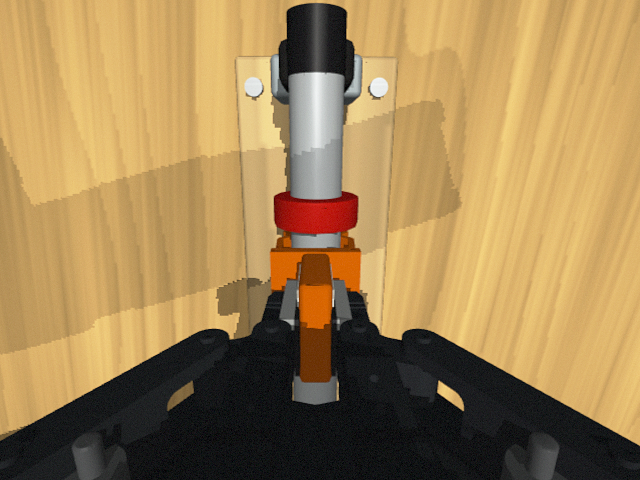

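About 9 mm remains, with the collar at (316,212) and the bridge edge at (316,250). I'll creep in with a slight lowering to remove the upward pull.

>>> servo_tool(series=[[1,0.003,0,-0.01,0,0,0],[1,0.003,0,-0.02,0,0,0],[1,0.003,0,-0.03,0,0,0],[1,0.003,0,-0.03,0,0,0]])

```text
time: 13.75
tool_pos: [561.3, 234.0, 146.7]
tool_rot: [[0.0, 0.996, 0.094], [0.0, 0.094, -0.996], [-1.0, 0.0, -0.0]]
contact_force: [-0.6, -2.4, -0.7]
width: 11.1
```

>>> servo_tool(series=[[1,0,0,-0.005,0,0,0],[1,0,0,-0.005,0,0,0]])

```text
time: 13.95
tool_pos: [561.3, 234.8, 146.6]
tool_rot: [[0.0, 0.996, 0.094], [0.0, 0.094, -0.996], [-1.0, 0.0, -0.0]]
contact_force: [-0.4, -3.0, -1.0]
width: 11.6
```

>>> servo_tool(series=[[1,0,0,-0.005,0,0,0],[1,0,0,-0.005,0,0,0]])

```text
time: 14.15
tool_pos: [561.2, 235.8, 146.5]
tool_rot: [[-0.0, 0.996, 0.094], [0.0, 0.094, -0.996], [-1.0, -0.0, -0.0]]
contact_force: [0.2, -1.6, -0.4]
width: 11.3
```

```bash
python3 look.py 12 wrist
```

```text
clip org tool [23.8 -0.3 -9.4] world [560.  245.1 122.7] fin top x -30.4
collar: along clip->collar centre 20.7 width 13.0 near face-7: 21.3
t 14.2 pos [561.2 235.8 146.5] F [-1.33 -2.79 -0.38] tq [-0.57  0.06 -0.  ] w 10.7
```

>>> servo_tool(series=[[1,0,0,-0.005,0,0,0],[1,0,0,-0.005,0,0,0]])

```text
time: 14.4
tool_pos: [561.1, 236.8, 146.5]
tool_rot: [[-0.0, 0.996, 0.094], [-0.0, 0.094, -0.996], [-1.0, -0.0, 0.0]]
contact_force: [-0.7, -2.9, -0.8]
width: 11.5
```

>>> servo_tool(series=[[1,0,0,-0.004,0,0,0],[1,0,0,-0.004,0,0,0]])

```text
time: 14.6
tool_pos: [561.1, 237.2, 146.5]
tool_rot: [[0.0, 0.996, 0.094], [-0.001, 0.094, -0.996], [-1.0, 0.0, 0.001]]
contact_force: [-0.6, -5.0, 0.1]
width: 11.3
```

```bash
python3 look.py 13 wrist; python3 - <<'E'
import cv2
a=cv2.imread('pics/wrist13.png')[170:330,220:410]; cv2.imwrite('pics/c13.png',cv2.resize(a,None,fx=3.7,fy=3.7,interpolation=cv2.INTER_CUBIC))
E
```

```text
clip org tool [23.8 -0.3 -9.4] world [559.9 246.6 122.7] fin top x -30.3
collar: along clip->collar centre 19.9 width 12.8 near face-7: 20.5
t 14.65 pos [561.  237.2 146.4] F [-0.39 -4.66 -0.86] tq [-1.01 -0.05 -0.01] w 11.0
```

View pics/c13.png

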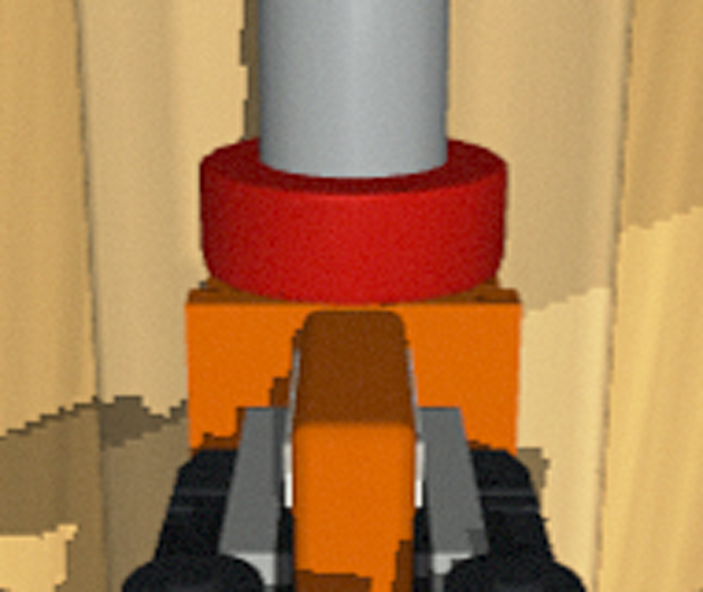

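>>> servo_tool(series=[[1,0,0,-0.004,0,0,0],[1,0,0,-0.004,0,0,0],[1,0,0,-0.004,0,0,0]])

```text
time: 14.95
tool_pos: [561.0, 237.7, 146.4]
tool_rot: [[0.0, 0.996, 0.093], [-0.001, 0.093, -0.996], [-1.0, 0.0, 0.001]]
contact_force: [1.0, -5.4, -0.3]
width: 10.9
```

```bash
python3 look.py 14 scene
```

```text
t 15.0 pos [561.  237.6 146.4] F [ 0.7  -6.93 -0.82] tq [-1.15 -0.04 -0.06] w 11.0
```

Contact is confirmed: the along-bar force rose from 2.9 to about 6.5 N in under 1 mm, and the picture shows the collar against the bridge at (350,300). I'll release gently and rise straight up.

>>> servo_tool(series=[[0.6,0,0,0,0,0,0],[0.4,0,0,0,0,0,0],[0.2,0,0,0,0,0,0],[0,0,0,0,0,0,0],[0,0,0,0,0,0,0],[0,0,0,0,0,0,0]])

```text
time: 15.6
tool_pos: [560.9, 238.6, 146.6]
tool_rot: [[0.0, 0.996, 0.094], [0.0, 0.094, -0.996], [-1.0, 0.0, -0.0]]
contact_force: [-0.3, 0.3, 0.7]
width: 42.7
```

```bash
python3 look.py 15 wrist
```

```text
clip org tool [24.4 -0.3 -8.8] world [559.8 247.3 122.2] fin top x -29.6
collar: along clip->collar centre 19.2 width 12.8 near face-7: 19.8
t 15.65 pos [561.  238.5 146.5] F [-0.53 -0.31  0.16] tq [-0.03  0.02  0.04] w 42.8
```

View pics/wrist15.png

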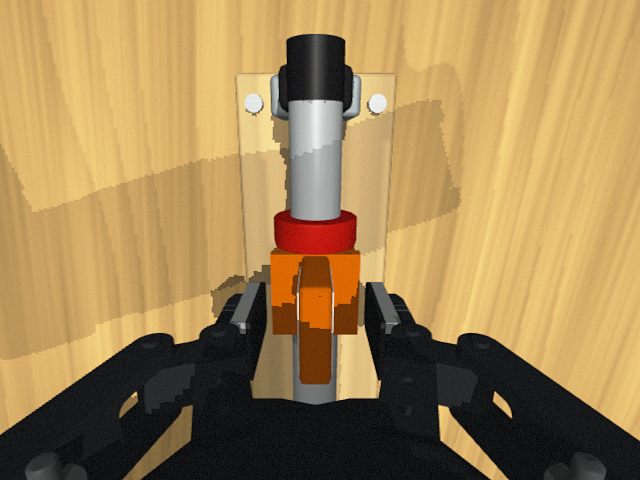

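The jaws are clear on both sides of the fin and the clip stays butted against the collar. I'll rise straight up.

>>> servo_tool(series=[[0,-0.05,0,0,0,0,0],[0,-0.1,0,0,0,0,0],[0,-0.2,0,0,0,0,0],[0,-0.3,0,0,0,0,0],[0,-0.4,0,0,0,0,0],[0,-0.5,0,0,0,0,0],[0,-0.5,0,0,0,0,0],[0,-0.5,0,0,0,0,0]])

```text
time: 16.45
tool_pos: [561.4, 238.5, 247.3]
tool_rot: [[0.002, 0.996, 0.094], [0.001, 0.094, -0.996], [-1.0, 0.002, -0.001]]
contact_force: [-0.4, 0.3, -0.8]
width: 42.4
```

```bash
python3 look.py 16 wrist,scene,top; python3 - <<'E'
from h import *
im,d,K,E=load('pics/wrist16.npz'); h=hsv(im).astype(int)
a=np.array([-.0917,.9958,0]); n=np.array([.9958,.0917,0])
o=np.array([564.4,200,0])
mo=(h[...,0]>=8)&(h[...,0]<18)&(h[...,1]>200)&(h[...,2]>60); mr=((h[...,0]<5)|(h[...,0]>172))&(h[...,1]>180)&(h[...,2]>60)
P=pts(mo,d,K,E)[0]; P=P[(P[:,2]>100)&(P[:,1]>200)&(P[:,1]<270)]; 
for lo,hi in((136,146),(172,185)):
    Q=P[(P[:,2]>lo)&(P[:,2]<hi)]; print(lo,len(Q),"z",np.median(Q[:,2]),"along",np.percentile((Q-o)@a,[2,98]),"across",np.percentile((Q-o)@n,[2,98]))
C=pts(mr,d,K,E)[0]; C=C[(C[:,2]>120)&(C[:,1]>200)]; print("collar",len(C),np.percentile((C-o)@a,[2,98]),C[:,2].max())
A=cv2.imread('pics/wrist16.png');b=cv2.imread('pics/scene16.png')[80:300,340:560]
cv2.imwrite('pics/c16.png',np.hstack([cv2.resize(A,(400,300)),cv2.resize(b,(400,400))[:300]]))
E
python3 tz.py pics/wrist16.npz
```

```text
clip org tool [nan nan nan] world [nan nan nan] fin top x None
collar: along clip->collar centre nan width 12.9 near face-7: nan
t 16.6 pos [560.3 238.  245.4] F [ 0.23  0.46 -1.64] tq [-0.03  0.01 -0.  ] w 42.8
136 1760 z 140.35326079029528 along [20.38402606 59.02348832] across [-19.41131634  18.7894748 ]
172 1014 z 176.24252360790211 along [21.36880745 58.85372256] across [-5.31790253  4.88364553]
collar 1008 [60.29883237 73.110384  ] 144.15843196771704
pics/wrist16.npz (np.float64(122.32676374428236), np.int64(82))
```

View pics/c16.png

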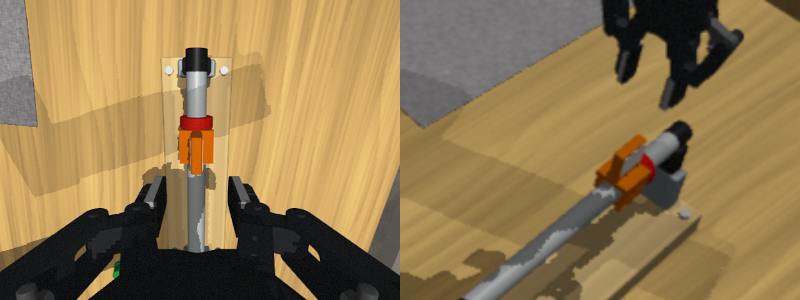

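View pics/top16.png

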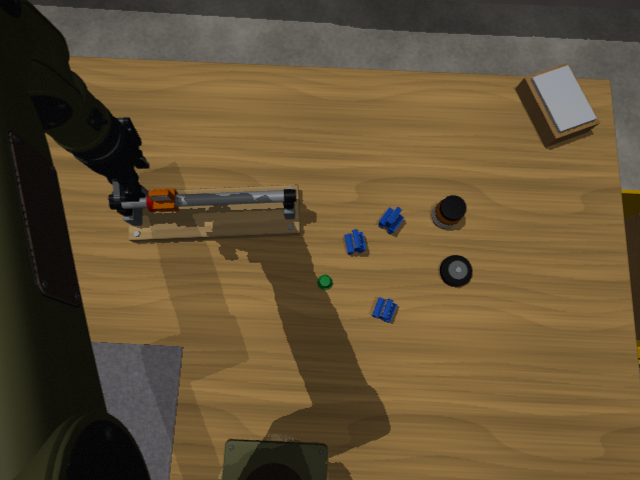

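```bash
python3 -c "
from rig import env
s=env.read_state(); print(s['time'],s['contact_force'].round(2)); print(env.job_done())"
```

```text
16.6 [ 0.23  0.46 -1.64]
the job is handed in; nothing more can be done
None
```

The orange clip is snapped home on the bar, butted against the red collar with its sign upright, and the gripper is clear of it. I handed the job in at 16.6 s.

- **Snap:** I pushed down near the middle of the bar. The highest reading was 12.7 N, at about 15 mm of bar sink, and then the force dropped to about 2 N. I pushed about 2 mm further before easing off, and the bar came back to its unloaded height.
- **Slide:** I moved the clip along the bar until the force rose from about 3 N to between 5 and 7 N at the collar. Then I opened the jaws and rose straight up.

**Last checks (wrist camera):**
- **Seating:** the clip origin measures within 0.2 mm of the tube axis.
- **Upright:** the fin and bridge are centred on the tube to within about 0.3 mm.
- **Against the collar:** the clip is about 27 mm from the collar's centre, which is butted.
- **Bystanders:** in the top view the jar, wheel, plug and blue clips look to be where they were at the start.

**Checks that failed or disagreed:**
- One automatic tube-height fit failed mid-push, so I replaced it with a simpler measure.
- The automatic clip position was thrown off near the collar because its colour mask picked up some red. I redid that check with separate masks.
- The last tube-height reading came out about 1 mm low. The clip read low by the same amount, so I put that down to camera calibration.

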